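Set the copper tube samples on the size rail

ROBOT

A 6-joint arm with a two-finger parallel gripper is mounted at the origin on the work surface. World frame = base frame: x ahead of the robot, y to its left, z up, the work surface at z = 0. Lengths are in mm, angles in rad, forces in N, time in s.
With the tool pointing down it reaches from about 375 to 925 mm from the base axis. Payload 5.7 kg.
Tool frame: the origin (TCP) lies at the very end of the fingers, on their centre line; the grasp point (between the pads) lies 19 mm behind it; z points along the fingers, y is the line along which they close (so a half turn about z gives the same grasp; the last joint's range is limited). The gripper opens to 85 mm and grips with 20 to 120 N. Pads are 22 mm wide; open, the fingers measure 114 mm over their backs; the gripper's body (76 mm by 85 mm) begins 54 mm behind the grasp point. The pads swing forward as they close: fully open they stand 13 mm farther back than shut.
Start: joints at [-1.346, 0.359, 1.51, -0, 1.272, -0.115], TCP at [199.963, -565.666, 231.267] pointing down, gripper open.
Joint ranges: [-2.97, 2.97], [-1.01, 2.36], [0.21, 2.38], [-0.96, 4.11], [0.2, 2.71], [-2.98, 2.98]. Speed limits (rad/s): [2.39, 2.39, 3.14, 3.14, 3.14, 3.14].

INTERFACE

Orientations are given as a 3x3 rotation matrix whose columns are the frame's x, y, z axes.
In Python, from workcell import monitor, imaging, ctrl gives the robot as it stands. The module is installed in compiled form; this text tells all that it offers.
- The arm moves only by the tool apply_moves, never from a script. Its argument "moves" is a list that holds one entry, the list of rows, each a list of 7 numbers: the shift along the tool's x, y, z in shares of 1 m (1.0 is 1 m), then the turn, a rotation vector about the tool's x, y, z in a scale on which 1.0 is 45 degrees, then the finger opening in mm, from 0 to 85.4. A call has 1 to 5 rows; each row is the pose to reach, as a shift and turn from the pose commanded when the call began, along the tool's axes at that moment; what a row does not reach only later rows make up. A row lasts 1/12 s, in which the tool goes at most 41.7 mm and 7.16 degrees, less where a joint would pass 70% of its speed; a pose out of reach is approached as far as the arm can. A call with a gripper value outside its range is refused whole. The fingers move at their own pace and stop on an object; "squeeze" is the grip in N (left out, the last holds). Time passes only in rows, so rows that repeat a pose let the fingers close. It gives the time, the measured TCP pose, the force, the opening and the grip force at its end, in the units of the state.
- monitor.read_state(): the state, without advancing time (a new reading comes with each control period).
- imaging.get_image(name): name is "side" or "top"; returns (picture, depth): 400x640x3 uint8, blue, green, red; 400x640 float32, mm along the optical axis (not along the pixel's ray), 0 where there is no reading.
- imaging.camera_params(name): a dict with "K" (3x3 intrinsics, pixels), "world_from_camera" (4x4, takes a point from camera to world coordinates). Camera axes: x right, y down, z forward; pixel columns grow to the right and rows downward; lengths in mm; the calibration is good to about 2 mm. A picture is of the moment at which its call begins. camera_params takes no time and is no camera call.
- ctrl.sign_off(): hands the job in; it is judged then, once.
The state is a dict: "time": time; "joints": joint angles; "joint_velocities": joint speeds; "joint_torque": joint torques, N m; "tcp_pos": TCP position; "tcp_rot": TCP orientation; "wrist_force": force on the tool from outside, world axes, zero at the start; "wrist_torque": the same for the moment, N m; "finger_gap": finger opening in mm; "grip_force": force on a finger pad.
Only numpy, scipy, OpenCV 4.12 (cv2) and the standard library are available. Lean on these libraries where they do the work, as an engineer would, in place of code of your own. Each camera call takes 0.05 s, during which the arm holds its last target. There are 200 camera calls.

TASK

Put the four copper tube samples back on the sample rail that the sorters compare stripped tube with: one standing upright over each pin, roughly centred on its black disc, in order of thickness from the thinnest at the red-capped end to the thickest at the grey-capped end.

Things in the scene. Friction and masses are not known exactly. Their poses are not given: they have to be found in the camera images.
- tube_28: The thinnest tube sample: a straight piece of bare copper tube, 28 mm outside diameter, 2 mm wall (bore 24 mm), 70 mm long, open at both ends, standing on end loose on the bench at the start. Origin: centre of its lower end; z runs up its axis.
- tube_35: The second thinnest tube sample: a straight piece of bare copper tube, 35 mm outside diameter, 2 mm wall (bore 31 mm), 70 mm long, open at both ends, standing on end loose on the bench at the start. Origin: centre of its lower end; z runs up its axis.
- tube_42: The second thickest tube sample: a straight piece of bare copper tube, 42 mm outside diameter, 2 mm wall (bore 38 mm), 70 mm long, open at both ends, standing on end loose on the bench at the start. Origin: centre of its lower end; z runs up its axis.
- tube_54: The thickest tube sample: a straight piece of bare copper tube, 54 mm outside diameter, 2 mm wall (bore 50 mm), 70 mm long, open at both ends, standing on end loose on the bench at the start. Origin: centre of its lower end; z runs up its axis.
- pin_a: One of four alike pin plates fixed in a row on the sample rail: black disc 62 mm across, 6 mm thick, with a steel pin 8 mm thick, tapered at the tip, 28 mm up from the disc. Origin: centre of the disc's underside, 20 mm above the bench (a seated tube's lower end is at 26 mm, the pin's tip at 54 mm). y runs along the rail. Plates are 64 to 96 mm apart; which letter stands where in the row changes.
- pin_b: One of four alike pin plates fixed in a row on the sample rail: black disc 62 mm across, 6 mm thick, with a steel pin 8 mm thick, tapered at the tip, 28 mm up from the disc. Origin: centre of the disc's underside, 20 mm above the bench (a seated tube's lower end is at 26 mm, the pin's tip at 54 mm). y runs along the rail. Plates are 64 to 96 mm apart; which letter stands where in the row changes.
- pin_c: One of four alike pin plates fixed in a row on the sample rail: black disc 62 mm across, 6 mm thick, with a steel pin 8 mm thick, tapered at the tip, 28 mm up from the disc. Origin: centre of the disc's underside, 20 mm above the bench (a seated tube's lower end is at 26 mm, the pin's tip at 54 mm). y runs along the rail. Plates are 64 to 96 mm apart; which letter stands where in the row changes.
- pin_d: One of four alike pin plates fixed in a row on the sample rail: black disc 62 mm across, 6 mm thick, with a steel pin 8 mm thick, tapered at the tip, 28 mm up from the disc. Origin: centre of the disc's underside, 20 mm above the bench (a seated tube's lower end is at 26 mm, the pin's tip at 54 mm). y runs along the rail. Plates are 64 to 96 mm apart; which letter stands where in the row changes.
- cap_red: Red plastic end cap of the sample rail, 46 x 32 x 24 mm; the rail's other end has a grey cap; which end is red changes. The first pin is about 80 mm from it, the last about 320 mm. Origin: centre of its underside, on the bench; y runs along the rail, a flat aluminium bar 400 mm long, 40 mm wide, 20 mm high, fixed to the bench.

How it is judged (in metres and radians):
At the end, for the whole second after the job is handed in: On the pins counted from the red cap stand the 28, 35, 42 and 54 mm tubes in that order, each released, at rest, upright within 0.08 rad, its lower end on the disc (22 to 31 mm above the bench) and its axis within 12 mm of the pin ((horizontal distance between tube_28 and pin_a below 0.012 m or horizontal distance between tube_28 and pin_b below 0.012 m or horizontal distance between tube_28 and pin_c below 0.012 m or horizontal distance between tube_28 and pin_d below 0.012 m) and horizontal distance between tube_28 and cap_red between 0.05 and 0.11 m and height (world z) of tube_28 between 0.022 and 0.031 m and angle between each of tube_28, tube_35, tube_42, tube_54's own z axis and vertical below 0.08 rad and linear speed of each of tube_28, tube_35, tube_42, tube_54 below 0.02 m/s and angular speed of each of tube_28, tube_35, tube_42, tube_54 below 0.2 rad/s and (horizontal distance between tube_35 and pin_a below 0.012 m or horizontal distance between tube_35 and pin_b below 0.012 m or horizontal distance between tube_35 and pin_c below 0.012 m or horizontal distance between tube_35 and pin_d below 0.012 m) and horizontal distance between tube_35 and cap_red between 0.13 and 0.19 m and height (world z) of tube_35 between 0.022 and 0.031 m and (horizontal distance between tube_42 and pin_a below 0.012 m or horizontal distance between tube_42 and pin_b below 0.012 m or horizontal distance between tube_42 and pin_c below 0.012 m or horizontal distance between tube_42 and pin_d below 0.012 m) and horizontal distance between tube_42 and cap_red between 0.21 and 0.27 m and height (world z) of tube_42 between 0.022 and 0.031 m and (horizontal distance between tube_54 and pin_a below 0.012 m or horizontal distance between tube_54 and pin_b below 0.012 m or horizontal distance between tube_54 and pin_c below 0.012 m or horizontal distance between tube_54 and pin_d below 0.012 m) and horizontal distance between tube_54 and cap_red between 0.29 and 0.35 m and height (world z) of tube_54 between 0.022 and 0.031 m); the robot touches nothing.
It also fails if it takes over 99 s, if anything falls off the work surface, if the arm or the gripper's body presses on something with over 40 N, if the wrist force passes 120 N, or if a joint passes its speed limit or range.

## Working session

There is one attempt and no reset: what is moved stays moved. The work goes in short steps, Python scripts to look and compute and a tool call to move; the robot and the scene stay as the last step left them, time stands still between calls to the robot, and variables do not carry over. Pictures are saved under pics/ and viewed, at most 14 in all, crops included, and the job is handed in when it is done.

Besides the shell and the picture viewer there is one more tool, called by a JSON object that holds its "method" and its "body". apply_moves: Moves the arm, as the interface text tells. Its arguments: {"type":"object","properties":{"moves":{"type":"array","items":{"type":"array","items":{"type":"array","items":{"type":"number"}}}},"squeeze":{"type":"number"}},"required":["moves"]}

```bash
mkdir -p pics
python3 - <<'E'
from workcell import monitor, imaging
import cv2,numpy as np
for n in("top","side"):
    p,d=imaging.get_image(n); cv2.imwrite(f"pics/{n}0.png",p); np.save(f"pics/{n}0.npy",d)
    c=imaging.camera_params(n); print(n,c["K"],c["world_from_camera"])
s=monitor.read_state(); print(s["time"],s["tcp_pos"],s["tcp_rot"],s["finger_gap"])
E
```

```text
top [[364.30784168   0.         320.28041396]
 [  0.         364.30784168 199.6159558 ]
 [  0.           0.           1.        ]] [[-9.75059314e-03 -9.93230105e-01  1.15753550e-01  4.84418214e+02]
 [-9.99427288e-01  5.92871747e-03 -3.33158523e-02  1.72384784e+01]
 [ 3.24040374e-02 -1.16012106e-01 -9.92719079e-01  7.15066140e+02]
 [ 0.00000000e+00  0.00000000e+00  0.00000000e+00  1.00000000e+00]]
side [[518.53690114   0.         313.3455498 ]
 [  0.         518.53690114 203.31710024]
 [  0.           0.           1.        ]] [[-7.52744751e-01 -3.32652178e-01  5.68082625e-01 -6.99439702e+01]
 [-6.57996341e-01  4.06927956e-01 -6.33601179e-01  6.74322686e+02]
 [-2.03998897e-02 -8.50736250e-01 -5.25196799e-01  6.00770715e+02]
 [ 0.00000000e+00  0.00000000e+00  0.00000000e+00  1.00000000e+00]]
0.1 [ 199.84860227 -565.09621429  230.50892392] [[ 9.42814390e-01  3.33318015e-01 -3.56883573e-04]
 [ 3.33318140e-01 -9.42812984e-01  1.64159494e-03]
 [ 2.10698700e-04 -1.66667510e-03 -9.99998589e-01]] 85.33915481624858
```

View pics/top0.png

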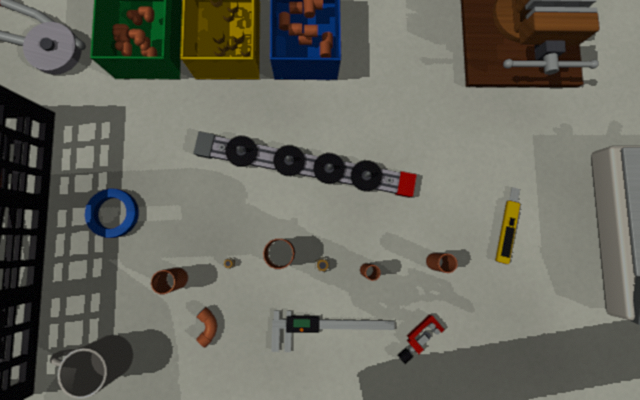

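View pics/side0.png

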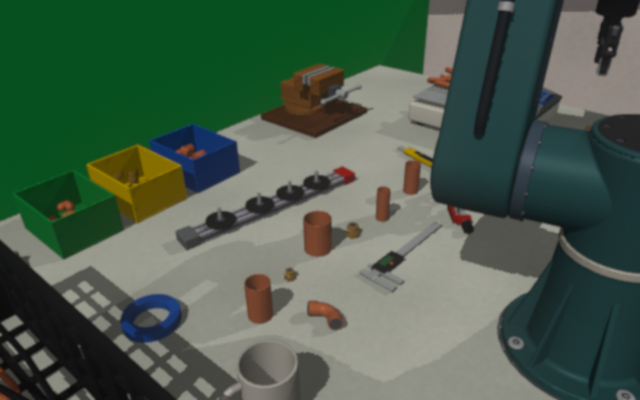

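The top view shows the rail with its red cap at right (407,184) and discs at (241,151), (289,160), (329,168) and (366,176). The tubes are at (170,280), (279,252), (370,271) and (441,261). Next I'll measure all of these.

```bash
cat > h.py <<'E'
from workcell import monitor, imaging
import cv2,numpy as np
from scipy.optimize import least_squares
def cloud(n,d):
    c=imaging.camera_params(n);K=c["K"];T=np.array(c["world_from_camera"])
    v,u=np.indices(d.shape)
    P=np.stack([(u-K[0,2])/K[0,0]*d,(v-K[1,2])/K[1,1]*d,d],-1)
    return P@T[:3,:3].T+T[:3,3]
def onplane(n,u,v,z):
    c=imaging.camera_params(n);K=c["K"];T=np.array(c["world_from_camera"])
    r=T[:3,:3]@np.array([(u-K[0,2])/K[0,0],(v-K[1,2])/K[1,1],1]);return T[:3,3]+r*(z-T[2,3])/r[2]
def fit(xy,r=None):
    m=xy.mean(0)
    if r: s=least_squares(lambda p:np.hypot(*(xy-p).T)-r,m,loss='soft_l1',f_scale=1.5);return s.x
    s=least_squares(lambda p:np.hypot(*(xy-p[:2]).T)-p[2],[*m,20],loss='soft_l1',f_scale=1.5);return s.x
E
python3 - <<'E'
from h import *
p=cv2.imread("pics/top0.png");d=np.load("pics/top0.npy");W=cloud("top",d)
for u,v in((170,280),(279,252),(370,271),(441,261)):
    s=np.s_[v-25:v+26,u-25:u+26];w=W[s].reshape(-1,3);q=p[s].reshape(-1,3).astype(int)
    k=(w[:,2]>62)&(w[:,2]<80)
    x=w[k];print(u,v,k.sum(),np.median(x[:,2]).round(1),(np.ptp(x[:,:2],axis=0)).round(1),fit(x[:,:2]).round(1),((x.max(0)+x.min(0))/2).round(1))
for u,v in((241,151),(289,160),(329,168),(366,176)):
    s=np.s_[v-22:v+23,u-22:u+23];w=W[s].reshape(-1,3);q=p[s].reshape(-1,3).max(1)
    k=(q<55)&(w[:,2]>20)&(w[:,2]<32)
    m=cv2.inRange(p[s].max(2),0,55)
    (a,b)=w[k][:,:2].mean(0);
    ps=w[(w[:,2]>38)]
    print(u,v,k.sum(),np.median(w[k][:,2]).round(1),round(a,1),round(b,1),((w[k].max(0)+w[k].min(0))/2).round(1),np.ptp(w[k],axis=0).round(1),"pin",len(ps),ps.mean(0).round(1) if len(ps) else"")
print(onplane("top",407,184,24))
cv2.imwrite("pics/c1.png",cv2.resize(p[225:305,140:300],None,fx=5,fy=5,interpolation=2))
cv2.imwrite("pics/c2.png",cv2.resize(p[125:205,225:385],None,fx=5,fy=5,interpolation=2))
cv2.imwrite("pics/c3.png",cv2.resize(p[225:305,330:490],None,fx=5,fy=5,interpolation=2))
E
```

```text
170 280 168 69.1 [39.  41.4] [419.9 266.7  19.7] [420.  267.   67.7]
279 252 133 70.1 [52.  52.4] [465.8  69.9  25.6] [466.3  70.4  67.5]
370 271 75 69.8 [26.2 26.8] [431.1 -94.3  12.8] [430.7 -94.6  67.5]
441 261 127 69.3 [33.1 35.3] [ 445.8 -227.7   16.3] [ 446.3 -228.1   67.5]
241 151 746 26.5 660.1 145.1 [660.8 145.5  25.1] [58.  83.4  9.7] pin 26 [612.4 110.3 228.2]
289 160 749 26.6 641.3 53.8 [641.1  53.9  25.6] [57.9 85.  10.9] pin 20 [609.2  46.2 182.3]
329 168 748 26.6 625.7 -23.9 [626.  -23.7  25.8] [58.9 85.3 11.4] pin 28 [580.   -9.9 263.1]
366 176 760 26.5 611.2 -94.3 [611.1 -95.2  25.3] [57.3 86.6 10.5] pin 26 [567.1 -55.5 279.2]
[ 594.42595732 -174.18957373   24.        ]
```

View pics/c1.png

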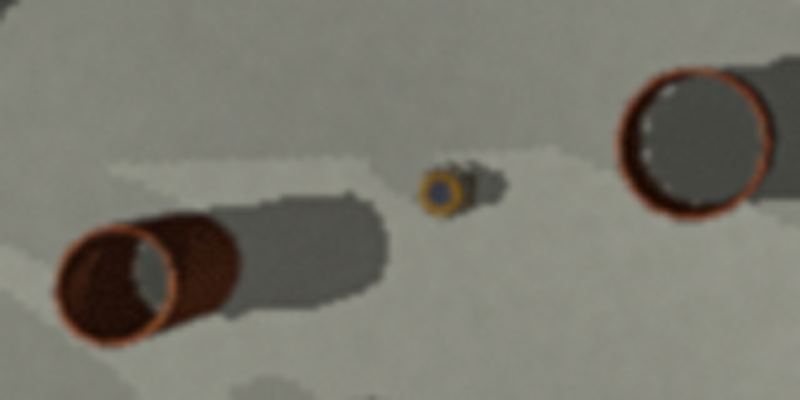

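View pics/c2.png

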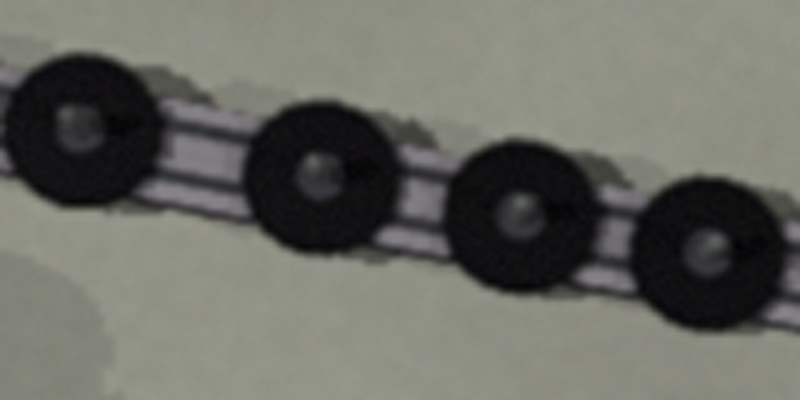

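View pics/c3.png

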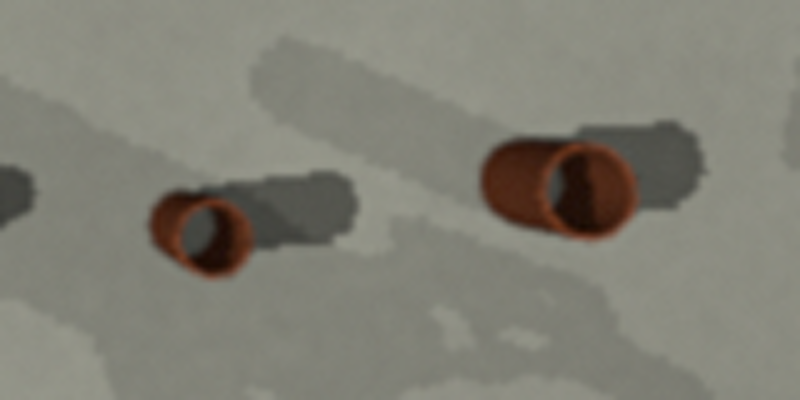

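The crops give these positions:
- Rim centres: 42 at (116,285) in c1, 54 at (696,144) in c1, 28 at (214,236) in c3, 35 at (590,190) in c3.
- Disc centres in c2: (83,130), (322,176), (520,215), (708,253).

The red cap is at right, so the order from it is pins 1 to 4 going right to left.

```bash
python3 - <<'E'
from h import *
o=lambda x,y,a,b,z:onplane("top",(x+.5)/5-.5+a,(y+.5)/5-.5+b,z)[:2].round(1)
print("42",o(116.5,285,140,225,70),"54",o(696.5,144,140,225,70),"28",o(214,236,330,225,70),"35",o(590,190.5,330,225,70))
for q in((83,130),(322,176),(520,215),(708,253)):print(o(*q,225,125,26))
# side camera cross-check: rims and pins
p=cv2.imread("pics/side0.png");W=cloud("side",np.load("pics/side0.npy"))
for u,v in((259,287),(317,222),(383,192),(412,167)):
    w=W[v-35:v+35,u-22:u+23].reshape(-1,3);k=(w[:,2]>67)&(w[:,2]<73);print("side",u,v,k.sum(),fit(w[k][:,:2]).round(1))
for u,v in((220,207),(259,192),(290,181),(316,172)):
    w=W[v-10:v+11,u-15:u+16].reshape(-1,3);g=p[v-10:v+11,u-15:u+16].max(2).ravel();k=(w[:,2]>36)&(w[:,2]<56);x=w[k];print("pin",k.sum(),np.median(x,0).round(1))
E
cat > go.py <<'E'
# python3 go.py x y z [yaw of tool y, deg]: shift in tool axes from measured pose
import sys;from h import *
a=list(map(float,sys.argv[1:]));s=monitor.read_state();R=np.array(s["tcp_rot"])
print("t",round(s["time"],2),"pos",np.round(s["tcp_pos"],1),"shift",(R.T@(np.array(a[:3])-s["tcp_pos"])).round(1),"yaw",np.degrees(np.arctan2(R[1,1],R[0,1])).round(2),"tilt",R[:,2].round(4),"gap",round(s["finger_gap"],1))
E
python3 go.py 446 -228 231
```

```text
42 [419.7 266.9] 54 [465.5  68.8] 28 [431.8 -94.5] 35 [ 446.  -228.5]
[660.5 145.3]
[642.3  53.6]
[626.8 -22.5]
[611.6 -94.9]
side 259 287 161 [416.6 268.4  19.7]
side 317 222 151 [462.5  71.2  25.8]
side 383 192 68 [427.8 -93.9  12.9]
side 412 167 77 [ 442.2 -226.8   16.3]
pin 33 [656.  147.3  44.7]
pin 31 [637.3  55.9  45.6]
pin 29 [621.8 -20.8  45.2]
pin 24 [607.4 -92.4  46.3]
t 0.1 pos [ 199.8 -565.1  230.5] shift [ 344.4 -235.8   -0. ] yaw -70.53 tilt [-4.0e-04  1.6e-03 -1.0e+00] gap 85.3
```

Units first: shifts go in shares of 1 m and turns go in shares of 45 degrees. So 170 mm / 1000 = 0.17, -118 mm / 1000 = -0.118, -30 degrees / 45 = -0.6667.

{"method": "apply_moves", "body": {"moves": [[[0.034, -0.024, 0, 0, 0, -0.1333, 85], [0.068, -0.048, 0, 0, 0, -0.2667, 85], [0.102, -0.071, 0, 0, 0, -0.4, 85], [0.136, -0.095, 0, 0, 0, -0.5333, 85], [0.17, -0.118, 0, 0, 0, -0.6667, 85]]], "squeeze": 40}}

```text
time: 0.52
tcp_pos: [321.3, -395.7, 230.9]
tcp_rot: [[0.647, 0.763, -0.0], [0.763, -0.647, 0.001], [0.001, -0.001, -1.0]]
wrist_force: [1.7, -0.4, 0.1]
finger_gap: 84.7
grip_force: 0.0
```

```bash
python3 go.py 444.3 -227.5 130
```

```text
t 0.52 pos [ 321.3 -395.7  230.9] shift [207.8 -14.8 101. ] yaw -40.28 tilt [-3.e-04  1.e-03 -1.e+00] gap 84.7
```

Converted, 200 mm / 1000 = 0.2, 160 mm / 1000 = 0.16, -29 degrees / 45 = -0.6444.

{"method": "apply_moves", "body": {"moves": [[[0.04, -0.003, 0.005, 0, 0, -0.1289, 85], [0.08, -0.006, 0.01, 0, 0, -0.2578, 85], [0.12, -0.009, 0.015, 0, 0, -0.3867, 85], [0.16, -0.012, 0.02, 0, 0, -0.5156, 85], [0.2, -0.014, 0.025, 0, 0, -0.6444, 85]]]}}

```text
time: 0.93
tcp_pos: [440.7, -234.6, 205.9]
tcp_rot: [[0.195, 0.981, -0.0], [0.981, -0.195, 0.0], [0.0, -0.0, -1.0]]
wrist_force: [-0.2, -1.6, -0.6]
finger_gap: 85.1
grip_force: 0.0
```

```bash
python3 go.py 444.3 -227.5 26
```

```text
t 0.93 pos [ 440.7 -234.6  205.9] shift [  7.6   2.3 179.9] yaw -11.25 tilt [-4.e-04  4.e-04 -1.e+00] gap 85.1
```

Converted, 180 mm / 1000 = 0.18, 150 mm / 1000 = 0.15.

{"method": "apply_moves", "body": {"moves": [[[0.004, 0.001, 0.038, 0, 0, 0, 85], [0.008, 0.002, 0.076, 0, 0, 0, 85], [0.008, 0.002, 0.114, 0, 0, 0, 85], [0.008, 0.002, 0.15, 0, 0, 0, 85], [0.008, 0.002, 0.18, 0, 0, 0, 85]]]}}

```text
time: 1.35
tcp_pos: [443.0, -228.2, 24.0]
tcp_rot: [[0.199, 0.98, -0.001], [0.98, -0.199, 0.001], [0.001, -0.002, -1.0]]
wrist_force: [0.8, 0.2, -0.4]
finger_gap: 84.8
grip_force: 0.0
```

{"method": "apply_moves", "body": {"moves": [[[0, 0, 0, 0, 0, 0, 20], [0, 0, 0, 0, 0, 0, 20], [0, 0, 0, 0, 0, 0, 20], [0, 0, 0, 0, 0, 0, 20], [0, 0, 0, 0, 0, 0, 20]]]}}

```text
time: 1.77
tcp_pos: [445.4, -230.3, 28.4]
tcp_rot: [[0.2, 0.98, 0.004], [0.98, -0.2, -0.002], [-0.002, 0.004, -1.0]]
wrist_force: [1.3, 1.5, 2.6]
finger_gap: 34.6
grip_force: 39.7
```

{"method": "apply_moves", "body": {"moves": [[[0, 0, 0, 0, 0, 0, 20], [0, 0, 0, 0, 0, 0, 20], [0, 0, 0, 0, 0, 0, 20], [0, 0, 0, 0, 0, 0, 20], [0, 0, 0, 0, 0, 0, 20]]]}}

```text
time: 2.18
tcp_pos: [445.4, -230.3, 28.4]
tcp_rot: [[0.2, 0.98, 0.004], [0.98, -0.2, -0.002], [-0.002, 0.004, -1.0]]
wrist_force: [-0.6, 0.1, 8.5]
finger_gap: 34.5
grip_force: 40.1
```

```bash
python3 - <<'E'
from h import *
p,d=imaging.get_image("side");cv2.imwrite("pics/s1.png",cv2.resize(p[100:250,300:500],None,fx=3,fy=3))
E
python3 go.py 624.3 -21.7 140
```

```text
t 2.23 pos [ 445.4 -230.3   28.4] shift [ 240.   134.  -111.4] yaw -11.54 tilt [ 0.0038 -0.0025 -1.    ] gap 34.7
```

View pics/s1.png

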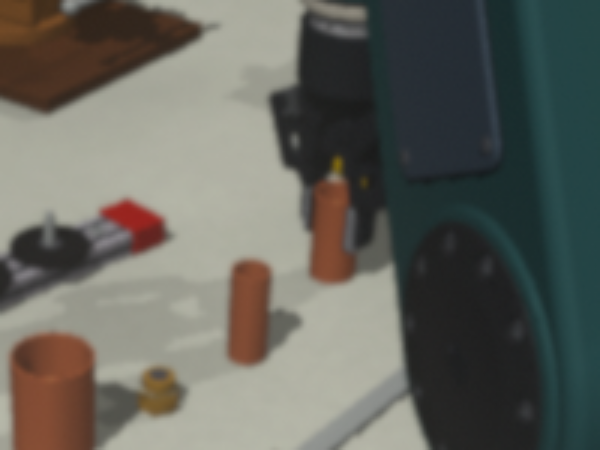

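The side view shows the 35 mm tube upright between the fingers at (330,230). Now lift and carry it.

Converted, -111 mm / 1000 = -0.111, -95 mm / 1000 = -0.095.

{"method": "apply_moves", "body": {"moves": [[[0, 0, -0.025, 0, 0, 0, 20], [0, 0, -0.06, 0, 0, 0, 20], [0, 0, -0.095, 0, 0, 0, 20], [0.02, 0.011, -0.111, 0, 0, 0, 20], [0.05, 0.028, -0.111, 0, 0, 0, 20]]]}}

```text
time: 2.65
tcp_pos: [483.3, -188.6, 142.7]
tcp_rot: [[0.203, 0.979, 0.008], [0.979, -0.203, -0.005], [-0.004, 0.008, -1.0]]
wrist_force: [-0.2, -1.2, -2.1]
finger_gap: 34.7
grip_force: 40.5
```

Converted, 160 mm / 1000 = 0.16, 135 mm / 1000 = 0.135.

{"method": "apply_moves", "body": {"moves": [[[0.034, 0.019, 0, 0, 0, 0, 20], [0.068, 0.038, 0, 0, 0, 0, 20], [0.102, 0.057, 0, 0, 0, 0, 20], [0.135, 0.076, 0, 0, 0, 0, 20], [0.16, 0.09, 0, 0, 0, 0, 20]]]}}

```text
time: 3.07
tcp_pos: [603.4, -44.6, 138.7]
tcp_rot: [[0.199, 0.98, 0.003], [0.98, -0.199, 0.0], [0.001, 0.003, -1.0]]
wrist_force: [-0.6, -0.0, -1.5]
finger_gap: 34.6
grip_force: 40.4
```

```bash
python3 go.py 623.8 -24.2 100
```

```text
t 3.07 pos [603.4 -44.6 138.7] shift [24.  15.8 38.7] yaw -11.48 tilt [ 2.7e-03  2.0e-04 -1.0e+00] gap 34.6
```

Converted, 39 mm / 1000 = 0.039, 25 mm / 1000 = 0.025.

{"method": "apply_moves", "body": {"moves": [[[0.012, 0.008, 0.01, 0, 0, 0, 20], [0.024, 0.016, 0.025, 0, 0, 0, 20], [0.024, 0.016, 0.039, 0, 0, 0, 20], [0.024, 0.016, 0.039, 0, 0, 0, 20], [0.024, 0.016, 0.039, 0, 0, 0, 20]]]}}

```text
time: 3.48
tcp_pos: [620.3, -27.0, 97.6]
tcp_rot: [[0.2, 0.98, -0.003], [0.98, -0.2, 0.0], [-0.0, -0.003, -1.0]]
wrist_force: [0.0, 0.1, -0.7]
finger_gap: 34.3
grip_force: 40.4
```

```bash
python3 - <<'E'
from h import *
p,d=imaging.get_image("side");t,_=imaging.get_image("top")
a=cv2.resize(p[80:230,200:360],None,fx=3,fy=3);b=cv2.resize(t[100:250,240:340],None,fx=3,fy=3);cv2.imwrite("pics/s2.png",np.hstack([a,b[:450]]))
E
python3 go.py 623.8 -24.2 55
```

```text
t 3.58 pos [621.6 -27.5  99. ] shift [ 3.6  1.5 44. ] yaw -11.57 tilt [ 2.e-04 -2.e-04 -1.e+00] gap 34.6
```

View pics/s2.png

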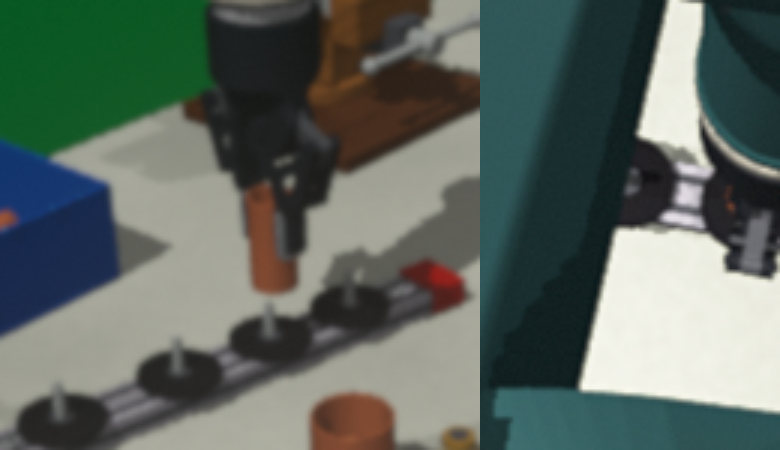

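Side view: the tube hangs over the second disc from red, with its bottom centre near (277,283) and the pin tip at (268,301). I'll compare the two.

```bash
python3 - <<'E'
from h import *
for z in(66,71,73):print(z,onplane("side",277/3+200,283/3+80,z).round(1))
print(onplane("side",268/3+200,301/3+80,54).round(1),onplane("side",270.5/3+200,338/3+80,26).round(1))
E
python3 go.py 624 -24 55
```

```text
66 [622.2 -31.9  66. ]
71 [615.8 -25.3  71. ]
73 [613.2 -22.6  73. ]
[624.2 -23.7  54. ] [620.2 -20.4  26. ]
t 3.58 pos [621.6 -27.5  99. ] shift [ 3.9  1.6 44. ] yaw -11.57 tilt [ 2.e-04 -2.e-04 -1.e+00] gap 34.6
```

Converted, 36 mm / 1000 = 0.036, 28 mm / 1000 = 0.028.

{"method": "apply_moves", "body": {"moves": [[[0.004, 0.003, 0, 0, 0, 0, 20], [0.004, 0.003, 0.008, 0, 0, 0, 20], [0.004, 0.003, 0.018, 0, 0, 0, 20], [0.004, 0.003, 0.028, 0, 0, 0, 20], [0.004, 0.003, 0.036, 0, 0, 0, 20]]]}}

```text
time: 4.0
tcp_pos: [624.8, -23.4, 60.8]
tcp_rot: [[0.2, 0.98, -0.002], [0.98, -0.2, 0.0], [-0.0, -0.002, -1.0]]
wrist_force: [-0.1, 0.2, -2.3]
finger_gap: 34.7
grip_force: 40.4
```

Converted, 6 mm / 1000 = 0.006, 5 mm / 1000 = 0.005.

{"method": "apply_moves", "body": {"moves": [[[0, 0, 0.002, 0, 0, 0, 20], [0, 0, 0.004, 0, 0, 0, 20], [0, 0, 0.005, 0, 0, 0, 20], [0, 0, 0.006, 0, 0, 0, 20], [0, 0, 0.006, 0, 0, 0, 20]]]}}

```text
time: 4.42
tcp_pos: [625.8, -23.4, 56.4]
tcp_rot: [[0.2, 0.98, 0.0], [0.98, -0.2, 0.0], [0.0, 0.0, -1.0]]
wrist_force: [-0.1, 0.3, -2.7]
finger_gap: 34.7
grip_force: 40.4
```

Converted, 1 mm / 1000 = 0.001.

{"method": "apply_moves", "body": {"moves": [[[0, 0, 0, 0, 0, 0, 20], [0, 0, 0.001, 0, 0, 0, 20], [0, 0, 0.001, 0, 0, 0, 20]]]}}

```text
time: 4.67
tcp_pos: [625.7, -23.4, 55.5]
tcp_rot: [[0.2, 0.98, 0.0], [0.98, -0.2, 0.0], [0.0, 0.0, -1.0]]
wrist_force: [0.2, 0.3, -1.4]
finger_gap: 34.5
grip_force: 40.4
```

{"method": "apply_moves", "body": {"moves": [[[0, 0, 0.001, 0, 0, 0, 20], [0, 0, 0.0015, 0, 0, 0, 20], [0, 0, 0.0015, 0, 0, 0, 20]]]}}

```text
time: 4.92
tcp_pos: [625.9, -23.4, 54.5]
tcp_rot: [[0.2, 0.98, 0.001], [0.98, -0.2, 0.0], [0.0, 0.001, -1.0]]
wrist_force: [-2.0, 0.3, 3.1]
finger_gap: 34.6
grip_force: 40.9
```

{"method": "apply_moves", "body": {"moves": [[[0, 0, 0, 0, 0, 0, 50], [0, 0, 0, 0, 0, 0, 85], [0, 0, 0, 0, 0, 0, 85], [0, 0, 0, 0, 0, 0, 85], [0, 0, 0, 0, 0, 0, 85]]]}}

```text
time: 5.33
tcp_pos: [625.6, -23.4, 53.7]
tcp_rot: [[0.2, 0.98, -0.0], [0.98, -0.2, 0.0], [0.0, -0.0, -1.0]]
wrist_force: [0.1, -0.1, 0.1]
finger_gap: 85.3
grip_force: 0.0
```

Converted, -100 mm / 1000 = -0.1, -90 mm / 1000 = -0.09.

{"method": "apply_moves", "body": {"moves": [[[0, 0, -0.02, 0, 0, 0, 85], [0, 0, -0.055, 0, 0, 0, 85], [0, 0, -0.09, 0, 0, 0, 85], [0, -0.015, -0.1, 0, 0, 0, 85], [-0.015, -0.05, -0.1, 0, 0, 0, 85]]]}}

```text
time: 5.75
tcp_pos: [581.1, -28.1, 158.3]
tcp_rot: [[0.199, 0.98, 0.014], [0.98, -0.199, -0.001], [0.002, 0.014, -1.0]]
wrist_force: [1.2, -1.6, 1.3]
finger_gap: 85.2
grip_force: 0.0
```

```bash
python3 go.py 430 -94.2 140
```

```text
t 5.75 pos [581.1 -28.1 158.3] shift [ -94.9 -135.1   16.3] yaw -11.48 tilt [ 0.0136 -0.0012 -0.9999] gap 85.2
```

Converted, -134 mm / 1000 = -0.134, -122 mm / 1000 = -0.122.

{"method": "apply_moves", "body": {"moves": [[[-0.022, -0.032, 0.003, 0, 0, 0, 85], [-0.046, -0.064, 0.006, 0, 0, 0, 85], [-0.069, -0.096, 0.009, 0, 0, 0, 85], [-0.088, -0.122, 0.012, 0, 0, 0, 85], [-0.095, -0.134, 0.015, 0, 0, 0, 85]]]}}

```text
time: 6.17
tcp_pos: [418.7, -94.6, 138.4]
tcp_rot: [[0.201, 0.98, -0.003], [0.98, -0.201, 0.001], [-0.0, -0.003, -1.0]]
wrist_force: [0.7, 1.0, 0.0]
finger_gap: 85.1
grip_force: 0.0
```

{"method": "apply_moves", "body": {"moves": [[[0, 0, 0, 0, 0, 0, 85], [0, 0, 0, 0, 0, 0, 85]]]}}

```text
time: 6.33
tcp_pos: [423.2, -94.6, 139.0]
tcp_rot: [[0.202, 0.979, 0.0], [0.979, -0.202, 0.0], [0.0, 0.0, -1.0]]
wrist_force: [-0.0, 0.4, 0.2]
finger_gap: 84.9
grip_force: 0.0
```

```bash
python3 - <<'E'
from h import *
p,d=imaging.get_image("side")
cv2.imwrite("pics/s3.png",np.hstack([cv2.resize(p[80:230,200:360],None,fx=3,fy=3)]))
W=cloud("side",d)
def rim(u,v,zb,r):
    w=W[v-40:v+40,u-25:u+26].reshape(-1,3);k=(w[:,2]>zb-3)&(w[:,2]<zb+3);print(k.sum(),fit(w[k][:,:2],r).round(1))
rim(383,192,70,13);rim(290,160,96,16.4)
E
python3 go.py 430 -94.2 26
```

```text
57 [427.4 -93.5]
65 [623.2 -21.3]
t 6.38 pos [424.5 -94.7 139.2] shift [  1.6   5.1 113.2] yaw -11.57 tilt [ 1.7e-03 -3.0e-04 -1.0e+00] gap 84.6
```

View pics/s3.png

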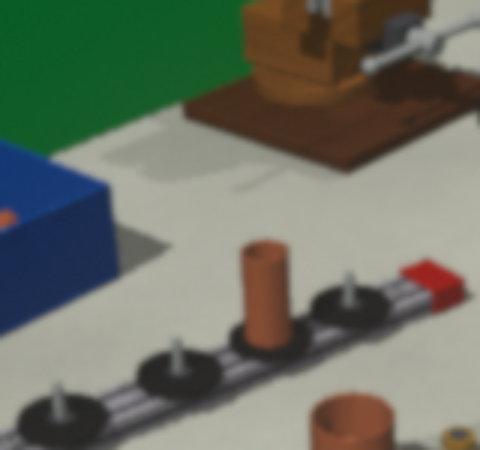

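The 35 mm tube stands upright and central on disc 2 at (268,340). Now the 28 mm tube.

Converted, 113 mm / 1000 = 0.113, 105 mm / 1000 = 0.105.

{"method": "apply_moves", "body": {"moves": [[[0.001, 0.004, 0.02, 0, 0, 0, 85], [0.001, 0.004, 0.05, 0, 0, 0, 85], [0.001, 0.004, 0.08, 0, 0, 0, 85], [0.001, 0.004, 0.105, 0, 0, 0, 85], [0.001, 0.004, 0.113, 0, 0, 0, 85]]]}}

```text
time: 6.8
tcp_pos: [427.7, -93.5, 23.1]
tcp_rot: [[0.199, 0.98, -0.003], [0.98, -0.199, 0.001], [0.001, -0.003, -1.0]]
wrist_force: [0.4, -0.1, -0.4]
finger_gap: 84.8
grip_force: 0.0
```

{"method": "apply_moves", "body": {"moves": [[[0, 0, 0, 0, 0, 0, 60], [0, 0, 0, 0, 0, 0, 15], [0, 0, 0, 0, 0, 0, 15], [0, 0, 0, 0, 0, 0, 15], [0, 0, 0, 0, 0, 0, 15]]]}}

```text
time: 7.22
tcp_pos: [428.8, -94.6, 27.1]
tcp_rot: [[0.2, 0.98, 0.003], [0.98, -0.2, -0.001], [-0.0, 0.003, -1.0]]
wrist_force: [0.5, 0.3, 5.9]
finger_gap: 27.5
grip_force: 38.9
```

{"method": "apply_moves", "body": {"moves": [[[0, 0, 0, 0, 0, 0, 15], [0, 0, 0, 0, 0, 0, 15], [0, 0, 0, 0, 0, 0, 15]]]}}

```text
time: 7.47
tcp_pos: [428.8, -94.7, 27.1]
tcp_rot: [[0.2, 0.98, 0.003], [0.98, -0.2, -0.001], [-0.0, 0.003, -1.0]]
wrist_force: [0.4, 1.2, 7.4]
finger_gap: 27.5
grip_force: 38.9
```

```bash
python3 go.py 609.5 -93.8 140
```

```text
t 7.47 pos [428.8 -94.7  27.1] shift [  37.   177.3 -112.4] yaw -11.54 tilt [ 0.003 -0.001 -1.   ] gap 27.5
```

Held. Lift, carry over pin 1.

Converted, -85 mm / 1000 = -0.085, -75 mm / 1000 = -0.075.

{"method": "apply_moves", "body": {"moves": [[[0, 0, -0.02, 0, 0, 0, 15], [0, 0, -0.05, 0, 0, 0, 15], [0, 0, -0.075, 0, 0, 0, 15], [0.005, 0.025, -0.085, 0, 0, 0, 15], [0.012, 0.057, -0.085, 0, 0, 0, 15]]]}}

```text
time: 7.88
tcp_pos: [485.2, -93.9, 114.0]
tcp_rot: [[0.201, 0.98, 0.002], [0.98, -0.201, -0.001], [-0.001, 0.002, -1.0]]
wrist_force: [0.5, -1.2, -1.2]
finger_gap: 27.4
grip_force: 39.7
```

Converted, 120 mm / 1000 = 0.12, 115 mm / 1000 = 0.115.

{"method": "apply_moves", "body": {"moves": [[[0.007, 0.033, 0, 0, 0, 0, 15], [0.014, 0.066, 0, 0, 0, 0, 15], [0.02, 0.096, 0, 0, 0, 0, 15], [0.024, 0.115, 0, 0, 0, 0, 15], [0.025, 0.12, 0, 0, 0, 0, 15]]]}}

```text
time: 8.3
tcp_pos: [612.4, -93.7, 111.6]
tcp_rot: [[0.199, 0.98, 0.005], [0.98, -0.199, -0.001], [0.0, 0.005, -1.0]]
wrist_force: [0.1, 0.1, -0.4]
finger_gap: 27.6
grip_force: 39.6
```

Converted, 12 mm / 1000 = 0.012, 8 mm / 1000 = 0.008.

{"method": "apply_moves", "body": {"moves": [[[0, 0, 0.004, 0, 0, 0, 15], [0, 0, 0.008, 0, 0, 0, 15], [0, 0, 0.012, 0, 0, 0, 15], [0, 0, 0.012, 0, 0, 0, 15], [0, 0, 0.012, 0, 0, 0, 15]]]}}

```text
time: 8.72
tcp_pos: [606.6, -93.2, 98.3]
tcp_rot: [[0.2, 0.98, -0.002], [0.98, -0.2, 0.001], [0.0, -0.002, -1.0]]
wrist_force: [-0.4, -0.2, -1.0]
finger_gap: 27.5
grip_force: 39.6
```

```bash
python3 - <<'E'
from h import *
p,d=imaging.get_image("side");cv2.imwrite("pics/s4.png",cv2.resize(p[100:220,240:380],None,fx=5,fy=5))
E
python3 go.py 609.5 -93.8 54
```

```text
t 8.77 pos [607.2 -93.3  98.7] shift [-0.   2.4 44.7] yaw -11.55 tilt [-1.1e-03  4.0e-04 -1.0e+00] gap 27.8
```

View pics/s4.png

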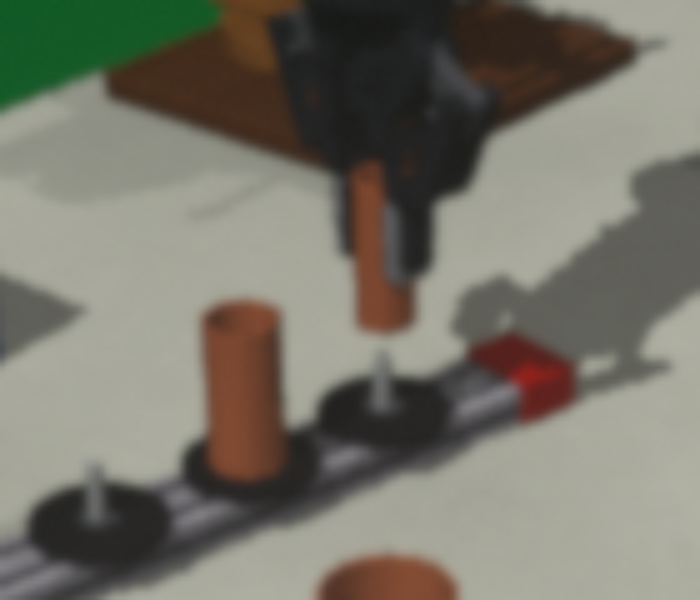

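The tube bottom at (384,318) lines up with the pin tip at (383,352). Lowering.

Converted, 36 mm / 1000 = 0.036, 28 mm / 1000 = 0.028.

{"method": "apply_moves", "body": {"moves": [[[0, 0.001, 0, 0, 0, 0, 15], [0, 0.0015, 0.008, 0, 0, 0, 15], [0, 0.0015, 0.018, 0, 0, 0, 15], [0, 0.0015, 0.028, 0, 0, 0, 15], [0, 0.0015, 0.036, 0, 0, 0, 15]]]}}

```text
time: 9.18
tcp_pos: [609.0, -93.4, 61.1]
tcp_rot: [[0.2, 0.98, -0.002], [0.98, -0.2, 0.001], [0.0, -0.002, -1.0]]
wrist_force: [-0.6, -0.6, -0.7]
finger_gap: 27.6
grip_force: 39.6
```

{"method": "apply_moves", "body": {"moves": [[[0, 0, 0.002, 0, 0, 0, 15], [0, 0, 0.004, 0, 0, 0, 15], [0, 0, 0.006, 0, 0, 0, 15], [0, 0, 0.007, 0, 0, 0, 15], [0, 0, 0.007, 0, 0, 0, 15]]]}}

```text
time: 9.6
tcp_pos: [609.9, -93.6, 55.8]
tcp_rot: [[0.2, 0.98, 0.0], [0.98, -0.2, 0.0], [0.0, 0.0, -1.0]]
wrist_force: [-0.5, 0.3, -0.3]
finger_gap: 27.6
grip_force: 39.6
```

Converted, 1.5 mm / 1000 = 0.0015, 1 mm / 1000 = 0.001.

{"method": "apply_moves", "body": {"moves": [[[0, 0, 0.001, 0, 0, 0, 15], [0, 0, 0.0015, 0, 0, 0, 15], [0, 0, 0.0015, 0, 0, 0, 15]]]}}

```text
time: 9.85
tcp_pos: [609.9, -93.7, 54.5]
tcp_rot: [[0.2, 0.98, 0.0], [0.98, -0.2, -0.0], [0.0, 0.0, -1.0]]
wrist_force: [0.9, -0.2, -0.2]
finger_gap: 27.4
grip_force: 39.6
```

Converted, 1 mm / 1000 = 0.001.

{"method": "apply_moves", "body": {"moves": [[[0, 0, 0.001, 0, 0, 0, 15], [0, 0, 0.001, 0, 0, 0, 15], [0, 0, 0.001, 0, 0, 0, 15], [0, 0, 0.001, 0, 0, 0, 15]]]}}

```text
time: 10.18
tcp_pos: [609.7, -93.6, 53.3]
tcp_rot: [[0.2, 0.98, -0.0], [0.98, -0.2, 0.0], [0.0, -0.0, -1.0]]
wrist_force: [0.0, -1.0, -0.6]
finger_gap: 27.5
grip_force: 39.6
```

Converted, 1 mm / 1000 = 0.001.

{"method": "apply_moves", "body": {"moves": [[[0, 0, 0.001, 0, 0, 0, 15], [0, 0, 0.001, 0, 0, 0, 15], [0, 0, 0.001, 0, 0, 0, 15]]]}}

```text
time: 10.43
tcp_pos: [609.9, -93.7, 53.1]
tcp_rot: [[0.2, 0.98, 0.0], [0.98, -0.2, -0.0], [0.0, 0.0, -1.0]]
wrist_force: [-1.8, 0.8, 4.9]
finger_gap: 27.9
grip_force: 39.9
```

Contact made. Release, retreat and head for the 54 mm tube.

{"method": "apply_moves", "body": {"moves": [[[0, 0, 0, 0, 0, 0, 40], [0, 0, 0, 0, 0, 0, 85], [0, 0, 0, 0, 0, 0, 85], [0, 0, 0, 0, 0, 0, 85], [0, 0, 0, 0, 0, 0, 85]]]}}

```text
time: 10.85
tcp_pos: [609.7, -93.6, 52.2]
tcp_rot: [[0.2, 0.98, -0.0], [0.98, -0.2, 0.0], [0.0, -0.0, -1.0]]
wrist_force: [-1.1, -0.0, 0.1]
finger_gap: 84.4
grip_force: 0.0
```

Converted, -100 mm / 1000 = -0.1, -90 mm / 1000 = -0.09.

{"method": "apply_moves", "body": {"moves": [[[0, 0, -0.02, 0, 0, 0, 85], [0, 0, -0.055, 0, 0, 0, 85], [0, 0, -0.09, 0, 0, 0, 85], [0, -0.015, -0.1, 0, 0, 0, 85], [0.01, -0.05, -0.1, 0, 0, 0, 85]]]}}

```text
time: 11.27
tcp_pos: [569.7, -76.8, 156.7]
tcp_rot: [[0.201, 0.98, 0.013], [0.98, -0.201, -0.004], [-0.001, 0.013, -1.0]]
wrist_force: [0.9, 0.2, 0.0]
finger_gap: 84.8
grip_force: 0.0
```

```bash
python3 go.py 464.3 70 140
```

```text
t 11.27 pos [569.7 -76.8 156.7] shift [ 122.7 -133.    14.8] yaw -11.59 tilt [ 0.0129 -0.0039 -0.9999] gap 84.8
```

Converted, -125 mm / 1000 = -0.125, 121 mm / 1000 = 0.121.

{"method": "apply_moves", "body": {"moves": [[[0.027, -0.028, 0.003, 0, 0, 0, 85], [0.055, -0.056, 0.006, 0, 0, 0, 85], [0.082, -0.084, 0.009, 0, 0, 0, 85], [0.107, -0.11, 0.012, 0, 0, 0, 85], [0.121, -0.125, 0.012, 0, 0, 0, 85]]]}}

```text
time: 11.68
tcp_pos: [460.7, 72.0, 139.7]
tcp_rot: [[0.199, 0.98, -0.003], [0.98, -0.199, 0.001], [0.0, -0.003, -1.0]]
wrist_force: [-0.3, 0.7, 0.3]
finger_gap: 85.1
grip_force: 0.0
```

{"method": "apply_moves", "body": {"moves": [[[0, 0, 0, 0, 0, 0, 85], [0, 0, 0, 0, 0, 0, 85], [0, 0, 0, 0, 0, 0, 85], [0, 0, 0, 0, 0, 0, 85]]]}}

```text
time: 12.02
tcp_pos: [465.8, 69.0, 140.6]
tcp_rot: [[0.201, 0.98, 0.001], [0.98, -0.201, -0.0], [0.0, 0.001, -1.0]]
wrist_force: [0.2, 0.1, 0.4]
finger_gap: 85.0
grip_force: 0.0
```

```bash
python3 go.py 464.3 70 26
```

```text
t 12.02 pos [465.8  69.  140.6] shift [  0.7  -1.8 114.6] yaw -11.57 tilt [ 1.3e-03 -1.0e-04 -1.0e+00] gap 85.0
```

Converted, 114 mm / 1000 = 0.114, 105 mm / 1000 = 0.105.

{"method": "apply_moves", "body": {"moves": [[[0.001, -0.002, 0.02, 0, 0, 0, 85], [0.001, -0.002, 0.05, 0, 0, 0, 85], [0.001, -0.002, 0.08, 0, 0, 0, 85], [0.001, -0.002, 0.105, 0, 0, 0, 85], [0.001, -0.002, 0.114, 0, 0, 0, 85]]]}}

```text
time: 12.43
tcp_pos: [461.7, 70.1, 23.5]
tcp_rot: [[0.201, 0.979, -0.004], [0.979, -0.201, -0.0], [-0.001, -0.004, -1.0]]
wrist_force: [-0.4, 0.0, 0.3]
finger_gap: 84.7
grip_force: 0.0
```

{"method": "apply_moves", "body": {"moves": [[[0, 0, 0, 0, 0, 0, 70], [0, 0, 0, 0, 0, 0, 40], [0, 0, 0, 0, 0, 0, 40], [0, 0, 0, 0, 0, 0, 40], [0, 0, 0, 0, 0, 0, 40]]]}}

```text
time: 12.85
tcp_pos: [463.9, 71.0, 27.6]
tcp_rot: [[0.2, 0.98, 0.003], [0.98, -0.2, 0.0], [0.001, 0.003, -1.0]]
wrist_force: [0.3, -0.3, 2.5]
finger_gap: 53.5
grip_force: 42.6
```

{"method": "apply_moves", "body": {"moves": [[[0, 0, 0, 0, 0, 0, 40], [0, 0, 0, 0, 0, 0, 40], [0, 0, 0, 0, 0, 0, 40]]]}}

```text
time: 13.1
tcp_pos: [464.0, 71.0, 27.5]
tcp_rot: [[0.2, 0.98, 0.003], [0.98, -0.2, -0.0], [0.0, 0.003, -1.0]]
wrist_force: [-0.4, -2.3, 8.2]
finger_gap: 53.1
grip_force: 42.9
```

```bash
python3 go.py 658.2 146.3 110
```

```text
t 13.1 pos [464.   71.   27.5] shift [112.6 175.5 -81.9] yaw -11.52 tilt [ 2.8e-03 -1.0e-04 -1.0e+00] gap 53.1
```

Converted, -85 mm / 1000 = -0.085, -75 mm / 1000 = -0.075.

{"method": "apply_moves", "body": {"moves": [[[0, 0, -0.02, 0, 0, 0, 40], [0, 0, -0.05, 0, 0, 0, 40], [0, 0, -0.075, 0, 0, 0, 40], [0.015, 0.023, -0.085, 0, 0, 0, 40], [0.033, 0.051, -0.085, 0, 0, 0, 40]]]}}

```text
time: 13.52
tcp_pos: [518.7, 93.2, 114.3]
tcp_rot: [[0.2, 0.98, 0.002], [0.98, -0.2, 0.0], [0.0, 0.002, -1.0]]
wrist_force: [1.0, -0.3, -1.7]
finger_gap: 53.4
grip_force: 43.5
```

{"method": "apply_moves", "body": {"moves": [[[0.02, 0.031, 0, 0, 0, 0, 40], [0.04, 0.062, 0, 0, 0, 0, 40], [0.06, 0.093, 0, 0, 0, 0, 40], [0.073, 0.114, 0, 0, 0, 0, 40], [0.079, 0.124, 0, 0, 0, 0, 40]]]}}

```text
time: 13.93
tcp_pos: [660.3, 147.4, 111.6]
tcp_rot: [[0.199, 0.98, 0.004], [0.98, -0.199, 0.001], [0.002, 0.003, -1.0]]
wrist_force: [1.1, -0.0, -1.6]
finger_gap: 53.4
grip_force: 43.4
```

Converted, 12 mm / 1000 = 0.012, 8 mm / 1000 = 0.008.

{"method": "apply_moves", "body": {"moves": [[[0, 0, 0.004, 0, 0, 0, 40], [0, 0, 0.008, 0, 0, 0, 40], [0, 0, 0.012, 0, 0, 0, 40], [0, 0, 0.012, 0, 0, 0, 40], [0, 0, 0.012, 0, 0, 0, 40]]]}}

```text
time: 14.35
tcp_pos: [654.8, 145.4, 98.7]
tcp_rot: [[0.2, 0.98, -0.002], [0.98, -0.2, -0.0], [-0.001, -0.002, -1.0]]
wrist_force: [-0.3, 0.6, -2.4]
finger_gap: 52.7
grip_force: 43.4
```

```bash
python3 - <<'E'
from h import *
p,d=imaging.get_image("side");cv2.imwrite("pics/s5.png",cv2.resize(p[100:240,160:360],None,fx=4,fy=4))
E
python3 go.py 658.2 146.3 54
```

```text
t 14.4 pos [655.4 145.5  99.2] shift [ 1.4  2.6 45.1] yaw -11.55 tilt [-1.3e-03 -1.0e-04 -1.0e+00] gap 53.1
```

View pics/s5.png

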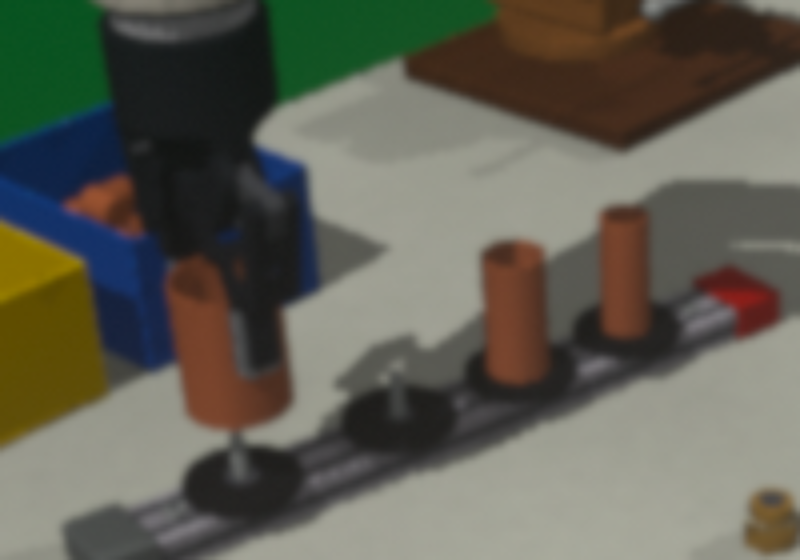

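The 28 and 35 mm tubes are seated. The 54 mm tube's bottom centre (239,412) is right above pin 4 (237,435). Lowering.

Converted, 36 mm / 1000 = 0.036, 28 mm / 1000 = 0.028.

{"method": "apply_moves", "body": {"moves": [[[0, 0.001, 0, 0, 0, 0, 40], [0, 0.0015, 0.008, 0, 0, 0, 40], [0, 0.0015, 0.018, 0, 0, 0, 40], [0, 0.0015, 0.028, 0, 0, 0, 40], [0, 0.0015, 0.036, 0, 0, 0, 40]]]}}

```text
time: 14.82
tcp_pos: [657.2, 145.4, 61.5]
tcp_rot: [[0.2, 0.98, -0.002], [0.98, -0.2, -0.0], [-0.0, -0.002, -1.0]]
wrist_force: [-0.7, -0.8, -1.9]
finger_gap: 53.2
grip_force: 43.4
```

{"method": "apply_moves", "body": {"moves": [[[0, 0, 0.002, 0, 0, 0, 40], [0, 0, 0.004, 0, 0, 0, 40], [0, 0, 0.006, 0, 0, 0, 40], [0, 0, 0.008, 0, 0, 0, 40], [0, 0, 0.008, 0, 0, 0, 40]]]}}

```text
time: 15.23
tcp_pos: [658.1, 145.6, 55.2]
tcp_rot: [[0.2, 0.98, 0.0], [0.98, -0.2, 0.0], [0.0, 0.0, -1.0]]
wrist_force: [-0.6, -0.7, -2.1]
finger_gap: 53.4
grip_force: 43.4
```

Converted, 1 mm / 1000 = 0.001.

{"method": "apply_moves", "body": {"moves": [[[0, 0, 0.001, 0, 0, 0, 40], [0, 0, 0.001, 0, 0, 0, 40], [0, 0, 0.001, 0, 0, 0, 40], [0, 0, 0.001, 0, 0, 0, 40]]]}}

```text
time: 15.57
tcp_pos: [658.2, 145.6, 54.6]
tcp_rot: [[0.2, 0.98, 0.0], [0.98, -0.2, 0.0], [0.0, 0.0, -1.0]]
wrist_force: [0.4, -0.6, -2.2]
finger_gap: 53.3
grip_force: 43.4
```

Converted, 1 mm / 1000 = 0.001.

{"method": "apply_moves", "body": {"moves": [[[0, 0, 0.001, 0, 0, 0, 40], [0, 0, 0.001, 0, 0, 0, 40], [0, 0, 0.001, 0, 0, 0, 40]]]}}

```text
time: 15.82
tcp_pos: [658.3, 145.6, 53.6]
tcp_rot: [[0.2, 0.98, 0.001], [0.98, -0.2, 0.0], [0.0, 0.001, -1.0]]
wrist_force: [-0.2, -0.2, -0.7]
finger_gap: 53.2
grip_force: 43.6
```

Converted, 0.5 mm / 1000 = 0.0005.

{"method": "apply_moves", "body": {"moves": [[[0, 0, 0.0005, 0, 0, 0, 40], [0, 0, 0.0005, 0, 0, 0, 40], [0, 0, 0.0005, 0, 0, 0, 40]]]}}

```text
time: 16.07
tcp_pos: [658.3, 145.6, 53.6]
tcp_rot: [[0.2, 0.98, 0.001], [0.98, -0.2, 0.0], [0.0, 0.001, -1.0]]
wrist_force: [-1.6, -1.4, 4.5]
finger_gap: 53.6
grip_force: 43.9
```

{"method": "apply_moves", "body": {"moves": [[[0, 0, 0, 0, 0, 0, 65], [0, 0, 0, 0, 0, 0, 85], [0, 0, 0, 0, 0, 0, 85], [0, 0, 0, 0, 0, 0, 85]]]}}

```text
time: 16.4
tcp_pos: [658.0, 145.5, 52.6]
tcp_rot: [[0.2, 0.98, -0.0], [0.98, -0.2, 0.0], [0.0, -0.0, -1.0]]
wrist_force: [0.3, -0.1, 1.3]
finger_gap: 85.2
grip_force: 0.0
```

{"method": "apply_moves", "body": {"moves": [[[0, 0, -0.02, 0, 0, 0, 85], [0, 0, -0.055, 0, 0, 0, 85], [0, 0, -0.09, 0, 0, 0, 85], [0, -0.015, -0.1, 0, 0, 0, 85], [0.005, -0.05, -0.1, 0, 0, 0, 85]]]}}

```text
time: 16.82
tcp_pos: [617.0, 159.7, 157.4]
tcp_rot: [[0.202, 0.979, 0.013], [0.979, -0.202, 0.001], [0.004, 0.012, -1.0]]
wrist_force: [1.4, 1.4, -0.2]
finger_gap: 85.2
grip_force: 0.0
```

```bash
python3 go.py 418.3 267.6 140
```

```text
t 16.82 pos [617.  159.7 157.4] shift [  65.5 -216.6   14.9] yaw -11.65 tilt [ 0.0127  0.001  -0.9999] gap 85.2
```

Converted, -188 mm / 1000 = -0.188, -151 mm / 1000 = -0.151.

{"method": "apply_moves", "body": {"moves": [[[0.012, -0.037, 0.003, 0, 0, 0, 85], [0.024, -0.075, 0.006, 0, 0, 0, 85], [0.036, -0.113, 0.009, 0, 0, 0, 85], [0.048, -0.151, 0.012, 0, 0, 0, 85], [0.06, -0.188, 0.012, 0, 0, 0, 85]]]}}

```text
time: 17.23
tcp_pos: [435.6, 257.1, 140.4]
tcp_rot: [[0.2, 0.98, -0.001], [0.98, -0.2, -0.0], [-0.0, -0.001, -1.0]]
wrist_force: [0.1, 0.4, -0.3]
finger_gap: 85.2
grip_force: 0.0
```

Converted, -21 mm / 1000 = -0.021, 6 mm / 1000 = 0.006.

{"method": "apply_moves", "body": {"moves": [[[0.006, -0.021, 0, 0, 0, 0, 85], [0.006, -0.021, 0, 0, 0, 0, 85], [0.006, -0.021, 0, 0, 0, 0, 85], [0.006, -0.021, 0, 0, 0, 0, 85], [0.006, -0.021, 0, 0, 0, 0, 85]]]}}

```text
time: 17.65
tcp_pos: [420.1, 266.8, 141.0]
tcp_rot: [[0.201, 0.98, 0.001], [0.98, -0.201, 0.0], [0.001, 0.001, -1.0]]
wrist_force: [-0.3, 0.1, 0.4]
finger_gap: 85.0
grip_force: 0.0
```

```bash
python3 go.py 418.3 267.6 26
```

```text
t 17.65 pos [420.1 266.8 141. ] shift [  0.4  -2.  115. ] yaw -11.58 tilt [ 1.3e-03  4.0e-04 -1.0e+00] gap 85.0
```

Converted, 114 mm / 1000 = 0.114, 105 mm / 1000 = 0.105.

{"method": "apply_moves", "body": {"moves": [[[0, -0.002, 0.02, 0, 0, 0, 85], [0, -0.002, 0.05, 0, 0, 0, 85], [0, -0.002, 0.08, 0, 0, 0, 85], [0, -0.002, 0.105, 0, 0, 0, 85], [0, -0.002, 0.114, 0, 0, 0, 85]]]}}

```text
time: 18.07
tcp_pos: [416.0, 265.9, 23.9]
tcp_rot: [[0.202, 0.979, -0.004], [0.979, -0.202, -0.002], [-0.002, -0.003, -1.0]]
wrist_force: [0.3, 0.5, 0.2]
finger_gap: 84.8
grip_force: 0.0
```

{"method": "apply_moves", "body": {"moves": [[[0, 0, 0, 0, 0, 0, 65], [0, 0, 0, 0, 0, 0, 28], [0, 0, 0, 0, 0, 0, 28], [0, 0, 0, 0, 0, 0, 28], [0, 0, 0, 0, 0, 0, 28]]]}}

```text
time: 18.48
tcp_pos: [417.9, 267.8, 28.3]
tcp_rot: [[0.2, 0.98, 0.003], [0.98, -0.2, 0.001], [0.002, 0.003, -1.0]]
wrist_force: [-0.1, -0.3, 3.8]
finger_gap: 40.6
grip_force: 41.0
```

{"method": "apply_moves", "body": {"moves": [[[0, 0, 0, 0, 0, 0, 28], [0, 0, 0, 0, 0, 0, 28], [0, 0, 0, 0, 0, 0, 28]]]}}

```text
time: 18.73
tcp_pos: [417.9, 267.9, 28.3]
tcp_rot: [[0.2, 0.98, 0.003], [0.98, -0.2, 0.001], [0.002, 0.003, -1.0]]
wrist_force: [0.7, -1.0, 7.8]
finger_gap: 40.3
grip_force: 41.4
```

```bash
python3 go.py 639.8 54.7 140
```

```text
t 18.73 pos [417.9 267.9  28.3] shift [-164.4  260.3 -111.2] yaw -11.51 tilt [ 0.0032  0.0013 -1.    ] gap 40.3
```

Converted, -112 mm / 1000 = -0.112, -90 mm / 1000 = -0.09.

{"method": "apply_moves", "body": {"moves": [[[0, 0, -0.02, 0, 0, 0, 28], [0, 0, -0.055, 0, 0, 0, 28], [0, 0, -0.09, 0, 0, 0, 28], [-0.01, 0.016, -0.112, 0, 0, 0, 28], [-0.026, 0.042, -0.112, 0, 0, 0, 28]]]}}

```text
time: 19.15
tcp_pos: [453.8, 235.5, 144.0]
tcp_rot: [[0.197, 0.98, 0.007], [0.98, -0.197, 0.004], [0.005, 0.006, -1.0]]
wrist_force: [0.8, 0.4, -1.3]
finger_gap: 40.6
grip_force: 41.2
```

Converted, 160 mm / 1000 = 0.16, 128 mm / 1000 = 0.128.

{"method": "apply_moves", "body": {"moves": [[[-0.02, 0.032, 0, 0, 0, 0, 28], [-0.04, 0.064, 0, 0, 0, 0, 28], [-0.06, 0.096, 0, 0, 0, 0, 28], [-0.08, 0.128, 0, 0, 0, 0, 28], [-0.1, 0.16, 0, 0, 0, 0, 28]]]}}

```text
time: 19.57
tcp_pos: [590.0, 102.1, 139.4]
tcp_rot: [[0.2, 0.98, 0.0], [0.98, -0.2, 0.0], [0.0, 0.0, -1.0]]
wrist_force: [0.5, 0.1, -1.5]
finger_gap: 40.7
grip_force: 41.2
```

Converted, 58 mm / 1000 = 0.058, 49 mm / 1000 = 0.049.

{"method": "apply_moves", "body": {"moves": [[[-0.019, 0.029, 0, 0, 0, 0, 28], [-0.033, 0.049, 0, 0, 0, 0, 28], [-0.038, 0.058, 0, 0, 0, 0, 28], [-0.038, 0.058, 0.02, 0, 0, 0, 28], [-0.038, 0.058, 0.039, 0, 0, 0, 28]]]}}

```text
time: 19.98
tcp_pos: [639.9, 54.2, 100.7]
tcp_rot: [[0.201, 0.98, 0.003], [0.98, -0.201, 0.0], [0.001, 0.003, -1.0]]
wrist_force: [-0.3, 0.5, -1.6]
finger_gap: 40.2
grip_force: 41.2
```

{"method": "apply_moves", "body": {"moves": [[[0, 0, 0, 0, 0, 0, 28], [0, 0, 0, 0, 0, 0, 28], [0, 0, 0, 0, 0, 0, 28]]]}}

```text
time: 20.23
tcp_pos: [638.4, 55.2, 100.7]
tcp_rot: [[0.199, 0.98, 0.0], [0.98, -0.199, 0.0], [0.0, 0.0, -1.0]]
wrist_force: [-0.8, -1.1, -1.2]
finger_gap: 40.1
grip_force: 41.0
```

```bash
python3 - <<'E'
from h import *
p,d=imaging.get_image("side");cv2.imwrite("pics/s6.png",cv2.resize(p[100:240,160:360],None,fx=4,fy=4))
E
python3 go.py 639.8 54.7 54
```

```text
t 20.28 pos [638.9  55.2 101.1] shift [-0.3  0.9 47.1] yaw -11.5 tilt [ 1.5e-03  1.0e-04 -1.0e+00] gap 40.6
```

View pics/s6.png

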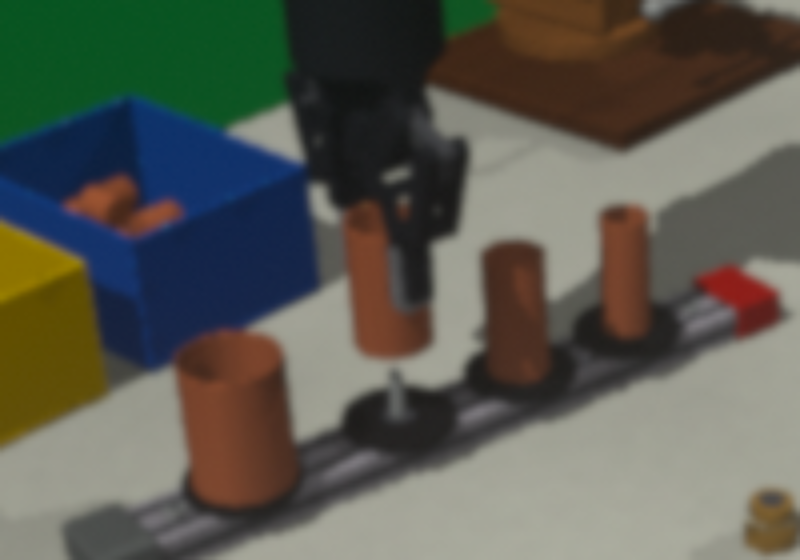

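The other three tubes are seated. The 42 mm tube's bottom centre (392,342) is above pin 3 (396,372). Lowering.

Converted, 37 mm / 1000 = 0.037, 29 mm / 1000 = 0.029.

{"method": "apply_moves", "body": {"moves": [[[0, 0.0005, 0, 0, 0, 0, 28], [0, 0.0005, 0.008, 0, 0, 0, 28], [0, 0.0005, 0.018, 0, 0, 0, 28], [0, 0.0005, 0.029, 0, 0, 0, 28], [0, 0.0005, 0.037, 0, 0, 0, 28]]]}}

```text
time: 20.7
tcp_pos: [638.0, 54.6, 61.1]
tcp_rot: [[0.2, 0.98, -0.002], [0.98, -0.2, 0.0], [-0.0, -0.002, -1.0]]
wrist_force: [-0.4, 0.1, -1.2]
finger_gap: 40.7
grip_force: 41.0
```

Converted, 8 mm / 1000 = 0.008, 6 mm / 1000 = 0.006.

{"method": "apply_moves", "body": {"moves": [[[0, 0, 0.002, 0, 0, 0, 28], [0, 0, 0.004, 0, 0, 0, 28], [0, 0, 0.006, 0, 0, 0, 28], [0, 0, 0.008, 0, 0, 0, 28], [0, 0, 0.008, 0, 0, 0, 28]]]}}

```text
time: 21.12
tcp_pos: [639.0, 54.5, 54.7]
tcp_rot: [[0.2, 0.98, 0.0], [0.98, -0.2, 0.0], [0.0, 0.0, -1.0]]
wrist_force: [0.2, -0.1, -0.4]
finger_gap: 40.2
grip_force: 41.0
```

Converted, 1 mm / 1000 = 0.001.

{"method": "apply_moves", "body": {"moves": [[[0, 0, 0.001, 0, 0, 0, 28], [0, 0, 0.001, 0, 0, 0, 28], [0, 0, 0.001, 0, 0, 0, 28], [0, 0, 0.001, 0, 0, 0, 28]]]}}

```text
time: 21.45
tcp_pos: [639.2, 54.5, 54.4]
tcp_rot: [[0.2, 0.98, 0.001], [0.98, -0.2, 0.0], [0.0, 0.001, -1.0]]
wrist_force: [-0.7, -0.1, 3.3]
finger_gap: 40.4
grip_force: 41.4
```

Contact. Release and withdraw clear.

{"method": "apply_moves", "body": {"moves": [[[0, 0, 0, 0, 0, 0, 55], [0, 0, 0, 0, 0, 0, 85], [0, 0, 0, 0, 0, 0, 85], [0, 0, 0, 0, 0, 0, 85]]]}}

```text
time: 21.78
tcp_pos: [639.0, 54.5, 53.8]
tcp_rot: [[0.2, 0.98, 0.0], [0.98, -0.2, 0.0], [0.0, 0.0, -1.0]]
wrist_force: [-0.4, -0.1, 0.3]
finger_gap: 84.7
grip_force: 0.0
```

Converted, -115 mm / 1000 = -0.115, -110 mm / 1000 = -0.11.

{"method": "apply_moves", "body": {"moves": [[[0, 0, -0.02, 0, 0, 0, 85], [0, 0, -0.055, 0, 0, 0, 85], [0, 0, -0.09, 0, 0, 0, 85], [0, -0.015, -0.11, 0, 0, 0, 85], [0, -0.05, -0.115, 0, 0, 0, 85]]]}}

```text
time: 22.2
tcp_pos: [597.0, 63.8, 173.7]
tcp_rot: [[0.201, 0.98, 0.013], [0.98, -0.201, -0.0], [0.002, 0.013, -1.0]]
wrist_force: [0.6, 0.3, -0.1]
finger_gap: 85.5
grip_force: 0.0
```

Converted, -110 mm / 1000 = -0.11, -100 mm / 1000 = -0.1.

{"method": "apply_moves", "body": {"moves": [[[0, -0.035, 0, 0, 0, 0, 85], [0, -0.07, 0, 0, 0, 0, 85], [0, -0.1, 0, 0, 0, 0, 85], [0, -0.11, 0, 0, 0, 0, 85], [0, -0.11, 0, 0, 0, 0, 85]]]}}

```text
time: 22.62
tcp_pos: [478.9, 87.0, 168.7]
tcp_rot: [[0.199, 0.98, -0.002], [0.98, -0.199, 0.0], [-0.0, -0.002, -1.0]]
wrist_force: [-0.2, -0.3, -0.0]
finger_gap: 84.8
grip_force: 0.0
```

Run:
```python
from h import *
p,d=imaging.get_image("side");cv2.imwrite("pics/s7.png",cv2.resize(p[100:240,160:360],None,fx=4,fy=4))
W=cloud("side",d)
for (u,v,r,pin) in((316,152,13,(607.4,-92.4)),(288,162,16.4,(621.8,-20.8)),(257,175,19.8,(637.3,55.9)),(218,188,25.8,(656,147.3))):
    w=W[v-18:v+19,u-20:u+21].reshape(-1,3);k=(w[:,2]>93)&(w[:,2]<100);c=fit(w[k][:,:2],r);print(k.sum(),np.median(w[k][:,2]).round(1),c.round(1),(c-pin).round(1))
```

```text
14 94.5 [621.7 -75.7] [14.3 16.7]
67 95.4 [623.  -20.7] [1.2 0.1]
89 95.8 [636.4  55.3] [-0.9 -0.6]
126 95.9 [655.1 146.3] [-0.9 -1. ]
```

View pics/s7.png

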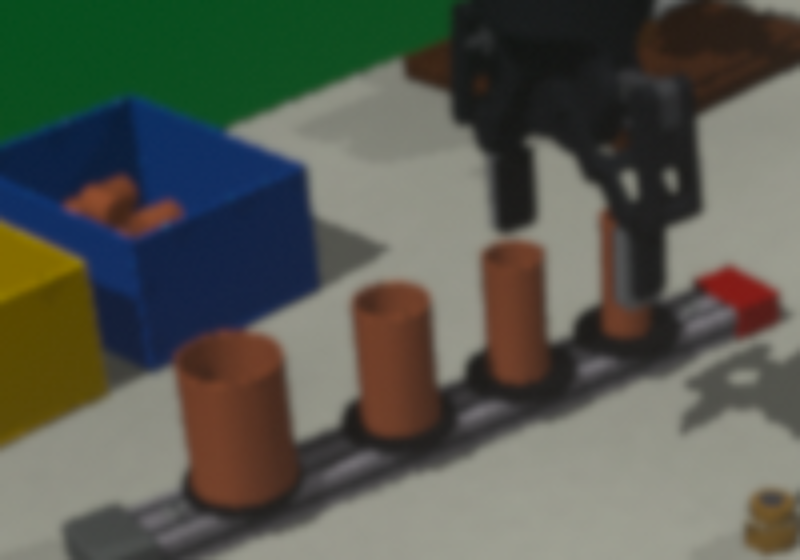

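All four tubes stand upright in order. The gripper only hides part of the 28 mm tube at (627,270), which hasn't moved since the earlier view, and the gripper is about 130 mm from the rail. Handing in.

```bash
python3 -c "
from workcell import ctrl
print(ctrl.sign_off())"
```

```text
the job is handed in; nothing more can be done
None
```

The four tubes stand upright and released on their pins, 28, 35, 42 and 54 mm from the red cap to the grey cap. I handed the job in at about 23 s; the sign-off returned no verdict. The last picture put the 35, 42 and 54 mm tubes within about 1.5 mm of their pins; the gripper partly hid the 28 mm one, which had looked upright and centred in earlier views.

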